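# Lay the reagent bottle down in its trough against the spring stop

### The arm

A 7-joint arm with a two-finger parallel gripper is mounted at the origin on a cart in front of the work surface, level with it; the furniture and walls round the work are solid. World frame = base frame: x ahead of the robot, y to its left, z up, the work surface at z = 0. Lengths are in m, angles in degrees, forces in N, time in s.
With the tool pointing down it reaches from about 0.425 to 1.025 m from the base axis. Payload 3.6 kg.
Tool frame: the origin (TCP) lies on the centre line of the jaws, within the pads' length; the fingertips stand 14 mm ahead of it and the grasp point (between the pads) lies 5 mm behind it (tcp_to_tips is the distance from the TCP to the fingertips, in m); z points along the fingers, y is the line along which they close (so a half turn about z gives the same grasp; the last joint's range is limited). The gripper opens to 85 mm and grips with 20 to 120 N. Pads are 22 mm wide; open, the fingers measure 114 mm over their backs; the gripper's body (76 mm by 85 mm) begins 54 mm behind the grasp point. The pads swing forward as they close: fully open they stand 13 mm farther back than shut.
Start: joints at [58.47, 33.873, 2.773, 92.16, -1.908, 54.013, -1.931], TCP at [0.32, -0.651, 0.245] pointing down, gripper open.
Joint ranges: [-153.93, 153.93], [-27.13, 128.08], [-72.61, 78.16], [10.71, 143.7], [-87.88, 267.88], [4.46, 118.87], [-176.78, 176.78]. Speed limits (degrees/s): [147.25, 147.25, 180, 180, 180, 180, 180].

### API

Orientations are given as [roll, pitch, yaw] about the fixed x, y, z axes, in that order (R = Rz(yaw) Ry(pitch) Rx(roll)).
In Python, from bench import * gives the robot as it stands. The module is installed in compiled form; this text tells all that it offers.
- The arm moves only by the tool play_rows, never from a script. Its argument "motion" is one flat list of numbers, 7 for each row, row after row: the opening, from 0 (shut) to 1 (fully open), then the shift along the tool's x, y, z in cm, then the turn, a rotation vector about the tool's x, y, z in rad. In form: [grip, tx, ty, tz, rx, ry, rz, grip, tx, ty, tz, rx, ry, rz, ...]. A call has 1 to 8 rows; each row shifts and turns the commanded pose from where the row before left it, along the tool's axes as they then stand; what a row does not reach is not made up. A row lasts 1/12 s, in which the tool goes at most 41.7 mm and 7.16 degrees, less where a joint would pass 70% of its speed; a pose out of reach is approached as far as the arm can. A call is refused whole if a number of a shift passes 4.17 or a number of a turn 0.125, either way. A call with a gripper value outside its range is refused whole. The fingers move at their own pace and stop on an object; "force" is the grip in N (left out, the last holds). Time passes only in rows, so rows that do not move let the fingers close. It gives the time, the measured TCP pose, the force, the opening and the grip force at its end, in the units of the state.
- sense(): the state, without advancing time (a new reading comes with each control period).
- camera(name): name is "side" or "top" or "wrist"; returns the picture (420x560x3 uint8, red, green, blue); there is no depth.
- camera_params(name): a dict with "intrinsics" (3x3 intrinsics, pixels), "dist" ([k1, k2, p1, p2, k3] as OpenCV has them; the pictures are not rectified), "extrinsics" (4x4, takes a point from camera to world coordinates); the wrist camera has in their place "tool_from_camera" (4x4, takes a point from camera to tool coordinates, whose origin is the TCP and whose axes are the flange's). Camera axes: x right, y down, z forward; pixel columns grow to the right and rows downward; lengths in m; the calibration is good to about 2 mm. A picture is of the moment at which its call begins: read the wrist's pose just before it. camera_params takes no time and is no camera call.
- job_done(): hands the job in; it is judged then, once.
The state is a dict: "time": time; "joint_positions": joint angles; "joint_vel": joint speeds; "effort": joint torques, N m; "tool_pos": TCP position; "tool_rot": TCP orientation; "contact_force": force on the tool from outside, world axes, zero at the start; "moment": the same for the moment, N m; "finger_gap": finger opening in m; "finger_force": force on a finger pad.
Only numpy, scipy, OpenCV 4.12 (cv2) and the standard library are available. Lean on these libraries where they do the work, as an engineer would, in place of code of your own. Each camera call takes 0.05 s, during which the arm holds its last target. There are 200 camera calls.

### The job

Lay the big amber bottle down in its trough: push it high up, without lifting it off the trough, so that it topples onto its side with its cap towards the spring stop. Then push it along the trough from its foot until the cap presses the spring pad in by a few millimetres, about 10 N and never more than 20 N on bottle or pad, and ease off so that it stays lying with its cap touching the pad. Leave the small amber bottle, the vial and the beaker where they stand.

Things in the scene. Friction and masses are not known exactly. Their poses are not given: they have to be found in the camera images.
- bottle: Big amber bottle, black cap, 65 mm diameter, 148 mm tall (cap 31 mm wide from 130 mm up; shoulder slopes from about 90 mm), 0.2 to 0.42 kg, balance point about 60 mm up. Origin: centre of its foot; z from foot to cap. Starts upright at the trough's -x end. Pushed below 65 mm it may slide; pushed at the cap it falls past 28 degrees of tilt, sideways if pushed off-centre (fingertips 20 mm apart hold the cap straight).
- trough: Aluminium trough fixed to the bench, 360 x 90 mm. Origin on the bench under its middle; x along it towards the stop, y across, z up. Floor 12 mm above the bench; side rails 30 mm above the floor, 74 mm apart inside; heel strip 8 mm high at x = -172 mm; from x = -20 to +100 mm flared guide wings rise to 63 mm above the floor, 125 mm apart at the top. The bottle drags along the floor with 1 to 3.5 N.
- stop_bracket: Spring stop at the trough's +x end: fixed grey post 16 mm thick, 72 mm wide, 56 mm high, with a steel rod that carries a sprung pad towards the bottle. Origin: centre of the post's underside, on the trough's floor; axes as the trough's.
- pad_line (a point): Point inside the post where the rod passes, 33 mm above the trough's floor. The pad (rubber face, 30 mm diameter) stands on the rod's line somewhere from 45 to 71 mm before this point, towards -x: its setting differs each time, is not measured and must be felt. The pad gives 1 mm for each 2.5 N, is damped (returns slowly when eased) and has a hard end after 10 mm.
- small_bottle: Small amber reagent bottle, 49 mm diameter, 111 mm tall, standing on the bench to the right of the trough; bystander. Origin: centre of its foot.
- vial: Clear vial with a light cap, 22 mm diameter, 54 mm tall, standing beyond the stop end of the trough; bystander. Origin: centre of its foot.
- beaker: Clear plastic beaker, 62 mm diameter, 70 mm tall, standing empty to the right of the trough; bystander. Origin: centre of its foot.
Not all that is in view belongs to the job. What is shaped like the bottle but purple is not meant.

How it is judged:
By the outcome, as a careful person would: the job done as asked, in the order asked, and still so for the second after the job is handed in, with the robot touching nothing.
It also fails if it takes over 64 s, if anything falls off the work surface, if the arm or the gripper's body presses on something with over 40 N, if the wrist force passes 120 N, or if a joint passes its speed limit or range.

## Working session

There is one attempt and no reset: what is moved stays moved. The work goes in short steps, Python scripts to look and compute and a tool call to move; the robot and the scene stay as the last step left them, time stands still between calls to the robot, and variables do not carry over. Pictures are saved under pics/ and viewed, at most 10 in all, crops included, and the job is handed in when it is done.

Besides the shell and the picture viewer there is one more tool, called after "Emit:" in YAML: its name, and indented under it one key for each argument. play_rows: Moves the arm, as the interface text tells. Its arguments: {"type":"object","properties":{"motion":{"type":"array","items":{"type":"number"}},"force":{"type":"number"}},"required":["motion"]}

```bash
mkdir -p pics; python3 - <<'E'
from bench import *
import cv2
print(sense())
for n in ("side","top"):
    cv2.imwrite(f"pics/{n}0.png",camera(n)[:,:,::-1]); print(n,camera_params(n))
print(camera_params("wrist"))
E
```

```text
{'time': 0.0, 'joint_positions': array([58.47157068, 33.92547059,  2.76575394, 92.23678719, -1.90905109,
       54.01274241, -1.93054304]), 'joint_vel': array([-0.09761411,  0.09050311, -0.00186925,  0.03357053, -0.0011857 ,
       -0.039169  , -0.01708131]), 'effort': array([-2.79332598e-04, -5.48694026e+01,  1.54610306e+00, -1.98126000e+01,
        9.32513969e-03,  8.90923664e-03,  1.09301070e-06]), 'tool_pos': array([ 0.31943929, -0.64993945,  0.24414093]), 'tool_rot': array([-1.79871199e+02,  5.45828880e-03,  2.61768986e+01]), 'contact_force': array([ 0.22351644, -0.14279197,  0.2384436 ]), 'moment': array([ 0.03703114, -0.01223829, -0.01604873]), 'finger_force': 0.0, 'finger_gap': 0.08570227896118579}
side {'intrinsics': array([[467.86552761,   0.        , 276.38077725],
       [  0.        , 467.86552761, 214.63850121],
       [  0.        ,   0.        ,   1.        ]]), 'dist': array([-0.1038366,  0.       ,  0.       ,  0.       ,  0.       ]), 'extrinsics': array([[-0.98434091, -0.09218868,  0.15024722,  0.35505254],
       [-0.17540754,  0.42778896, -0.88669544,  0.8439318
[... 547 characters left out ...]
, -0.97482645,  1.21598996],
       [ 0.        ,  0.        ,  0.        ,  1.        ]])}
{'intrinsics': array([[355.3289162 ,   0.        , 278.41784782],
       [  0.        , 355.3289162 , 211.32566287],
       [  0.        ,   0.        ,   1.        ]]), 'dist': array([0.00286077, 0.        , 0.        , 0.        , 0.        ]), 'tool_from_camera': array([[ 6.81555919e-04, -9.64894966e-01, -2.62635183e-01,
         6.64311253e-02],
       [ 9.99999740e-01,  7.19674996e-04, -4.89463691e-05,
        -3.28548187e-05],
       [ 2.36240079e-04, -2.62635081e-01,  9.64895206e-01,
        -1.28021409e-01],
       [ 0.00000000e+00,  0.00000000e+00,  0.00000000e+00,
         1.00000000e+00]])}
```

View pics/side0.png

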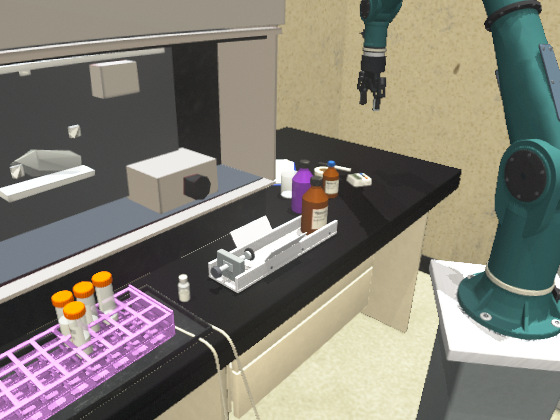

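View pics/top0.png

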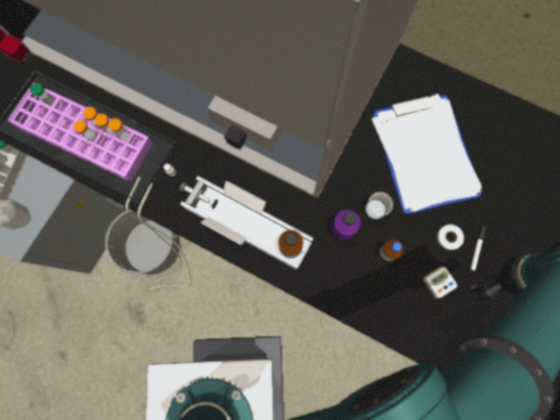

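Side view: the big amber bottle is in the trough at (315,208), the purple lookalike at (302,190), the small amber bottle with a blue cap at (331,180). Top view: amber in trough (290,243), purple (347,223), small amber (391,250). The one in the trough with the black cap fits the description. I'll confirm it in an enlarged crop.

```bash
python3 - <<'E'
import cv2,numpy as np
t=cv2.imread("pics/top0.png"); s=cv2.imread("pics/side0.png")
a=cv2.resize(t[165:285,165:325],(800,600),interpolation=cv2.INTER_CUBIC)
b=cv2.resize(s[165:297,195:371],(800,600),interpolation=cv2.INTER_CUBIC)
cv2.imwrite("pics/topc.png",a);cv2.imwrite("pics/sidec.png",b)
E
```

```text
(no output)
```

View pics/topc.png

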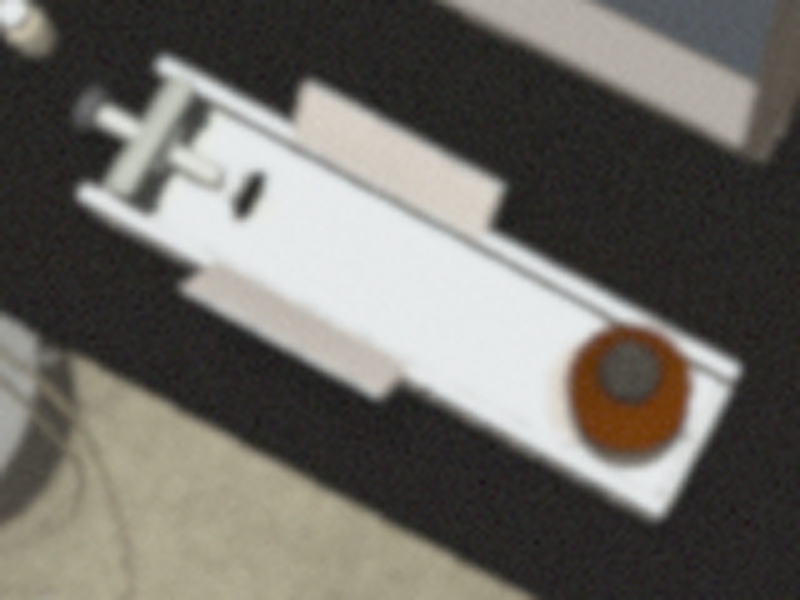

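View pics/sidec.png

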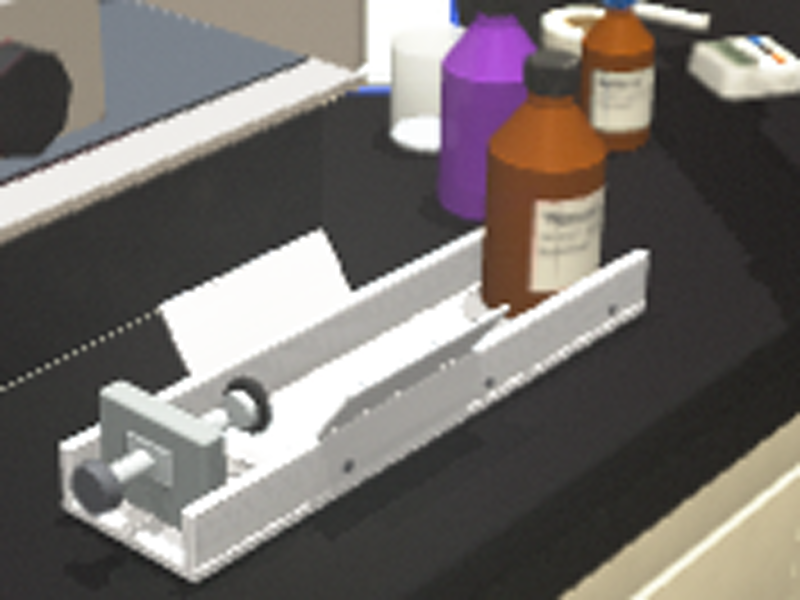

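Confirmed: the big amber bottle with the black cap stands in the trough's heel end (top crop: cap (630,370), rail corners (163,57), (80,188), (742,366), (658,521); post and pad at the left end). The purple and small bottles stand outside the trough.

```bash
cat > h.py <<'E'
from bench import *
import cv2, numpy as np
from scipy.spatial.transform import Rotation as Ro
def ray(n,uv):
    p=camera_params(n); d=cv2.undistortPoints(np.array([[uv]],float),p["intrinsics"],p["dist"])[0,0]
    E=p["extrinsics"]; return E[:3,3],E[:3,:3]@np.array([*d,1])
def onz(n,uv,z):
    o,d=ray(n,uv); return o+d*(z-o[2])/d[2]
def tri(a,b):
    o,d=ray("top",a);q,e=ray("side",b)
    s=np.linalg.lstsq(np.c_[d,-e],q-o,rcond=None)[0]; P,Q=o+d*s[0],q+e*s[1]
    return (P+Q)/2,np.linalg.norm(P-Q)
E
python3 - <<'E'
from h import *
T=lambda x,y:(165+x/5-.4,165+y/5-.4)
S=lambda x,y:(195+x*.22-.4,165+y*.22-.4)
A,B,C,D=[onz("top",T(*p),.042)for p in [(163,57),(80,188),(742,366),(658,521)]]
print("top",A,B,C,D)
print("side B,D",onz("side",S(188,518),.042),onz("side",S(648,250),.042), "A",onz("side",S(62,438),.042))
o=(A+B+C+D)/4; ax=(A+B-C-D)/2; print(o,np.linalg.norm(ax),np.linalg.norm(A-B),np.linalg.norm(C-D),np.degrees(np.arctan2(ax[1],ax[0])))
print("cap",onz("top",T(631,370),.16),onz("side",S(555,62),.16),tri(T(631,370),S(555,62)))
print("post top corners",[onz("top",T(*p),.068) for p in [(180,80),(120,192)]])
# pad: face in side
print("pad tri",tri(T(249,195),S(262,405)), onz("top",T(249,195),.045+.012))
print("purple",onz("top",(347,223),.13),"beaker",onz("top",(378,205),.07),"small",onz("top",(391,250),.08),"vial",onz("top",(169,170),.05))
E
```

```text
top [0.64151279 0.02672507 0.042     ] [0.56892425 0.07133593 0.042     ] [ 0.45714352 -0.28320748  0.042     ] [ 0.3766291  -0.23468273  0.042     ]
side B,D [0.56593691 0.07482812 0.042     ] [ 0.38037006 -0.23845414  0.042     ] A [0.64134846 0.02139783 0.042     ]
[ 0.51105242 -0.1049573   0.042     ] 0.3609958355180492 0.08520107987967206 0.09400650262561043 58.55352007662668
cap [ 0.43899587 -0.22176435  0.16      ] [ 0.43704528 -0.21392726  0.16      ] (array([ 0.43854625, -0.22182853,  0.15704171]), np.float64(0.0017961880026589685))
post top corners [array([0.62014211, 0.01244755, 0.068     ]), array([0.55940308, 0.04403424, 0.068     ])]
pad tri (array([ 0.5569821 , -0.02139955,  0.04673415]), np.float64(0.006430895809910074)) [ 0.55777944 -0.02264666  0.057     ]
purple [ 0.47738578 -0.36382535  0.13      ] beaker [ 0.53385812 -0.45821812  0.07      ] small [ 0.41186161 -0.47916068  0.08      ] vial [0.65914852 0.10239511 0.05      ]
```

Emit:
play_rows:
  motion: [0.235, 0, 0, 0, 0, 0, -0.114, 0.235, 0, 0, 0, 0, 0, -0.114, 0.235, 0, 0, 0, 0, 0, -0.114, 0.235, 0, 0, 0, 0, 0, -0.114, 0.235, 0, 0, 0, 0, 0, -0.114, 0.235, 0, 0, 0, 0, 0, 0]

```text
time: 0.6
tool_pos: [0.3193, -0.6504, 0.2446]
tool_rot: [-179.9, -0.1, 58.9]
contact_force: [0.1, 0.1, -0.5]
finger_gap: 0.0201
finger_force: 0.0
```

Emit:
play_rows:
  motion: [0.235, 3.5, -1.2, 0, 0, 0, 0, 0.235, 3.5, -1.2, 0, 0, 0, 0, 0.235, 3.5, -1.2, 0, 0, 0, 0, 0.235, 3.5, -1.2, 0, 0, 0, 0, 0.235, 3.5, -1.2, 0, 0, 0, 0, 0.235, 3.5, -1.2, 0, 0, 0, 0, 0.235, 3.5, -1.2, 0, 0, 0, 0, 0.235, 3.5, -1.2, 0, 0, 0, 0]

```text
time: 1.27
tool_pos: [0.3825, -0.3595, 0.2452]
tool_rot: [-180.0, -0.0, 58.6]
contact_force: [0.3, 0.1, -0.2]
finger_gap: 0.02
finger_force: 0.0
```

Emit:
play_rows:
  motion: [0.235, 3.0, -1.0, 0, 0, 0, 0, 0.235, 2.5, -1.0, 0, 0, 0, 0, 0.235, 0, 0, 0, 0, 0, 0, 0.235, 0, 0, 0, 0, 0, 0]

```text
time: 1.6
tool_pos: [0.3942, -0.3022, 0.2453]
tool_rot: [-180.0, -0.0, 58.9]
contact_force: [1.3, -1.2, -0.0]
finger_gap: 0.0201
finger_force: 0.0
```

```bash
cat >> h.py <<'E'
O=np.array([.511,-.105,0]);YAW=58.8
def rel(p):
    return Ro.from_euler('z',-YAW,degrees=True).apply(np.array(p)-O)
def fr(f): return Ro.from_euler('z',-YAW,degrees=True).apply(f)
def st():
    s=sense(); print("t",s["time"],"rel mm",(rel(s["tool_pos"])*1e3).round(1),"rot",s["tool_rot"].round(2),"F",fr(s["contact_force"]).round(2),"M",s["moment"].round(2),"gap",round(s["finger_gap"],4),s["tool_pos"].round(4)); return s
E
python3 - <<'E'
from h import *
s=st(); im=camera("wrist"); cv2.imwrite("pics/w1.png",im[:,:,::-1])
E
```

```text
t 1.6 rel mm [-229.2   -2.3  245.3] rot [-1.7998e+02 -1.0000e-02  5.8910e+01] F [-0.4  -1.72 -0.04] M [-0.01 -0.02 -0.03] gap 0.0201 [ 0.3942 -0.3022  0.2453]
```

View pics/w1.png

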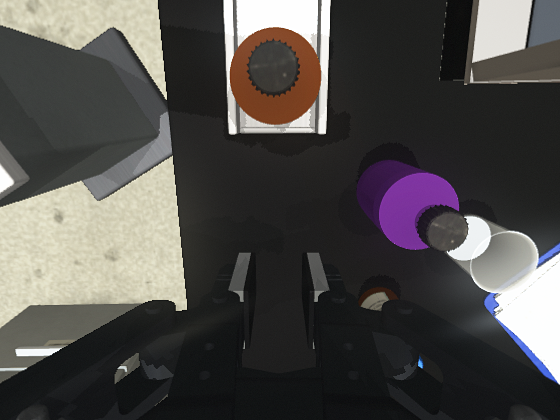

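The wrist view shows the cap at (273,68), the trough's heel corners near (228,133) and (327,133), and the trough almost straight up the picture. The purple bottle is clear to the right at (410,205).

```bash
python3 - <<'E'
from h import *
s=sense();p=camera_params("wrist")
R=Ro.from_euler('xyz',s["tool_rot"],degrees=True).as_matrix()
def w(uv,z):
    d=cv2.undistortPoints(np.array([[uv]],float),p["intrinsics"],p["dist"])[0,0];E=p["tool_from_camera"]
    o=s["tool_pos"]+R@E[:3,3]; d=R@E[:3,:3]@np.array([*d,1]); return o+d*(z-o[2])/d[2]
for n,uv,z in [("cap",(273,68),.16),("c1",(228,133),.042),("c2",(327,133),.042),("e1",(224,5),.042),("e2",(331,5),.042)]:
    q=w(uv,z); print(n,q.round(4),(rel(q)*1e3).round(1))
E
```

```text
cap [ 0.4388 -0.2239  0.16  ] [-1.391e+02  1.000e-01  1.600e+02]
c1 [ 0.3807 -0.2371  0.042 ] [-180.5   43.    42. ]
c2 [ 0.4579 -0.2838  0.042 ] [-180.5  -47.2   42. ]
e1 [ 0.4352 -0.1482  0.042 ] [-76.2  42.5  42. ]
e2 [ 0.5115 -0.1944  0.042 ] [-76.2 -46.7  42. ]
```

Emit:
play_rows:
  motion: [0.235, 0, -0.2, 2.0, 0, 0, 0, 0.235, 0, 0, 2.2, 0, 0, 0, 0.235, 0, 0, 2.2, 0, 0, 0, 0.235, 1.0, 0, 2.1, 0, 0, 0, 0.235, 1.5, 0, 0, 0, 0, 0, 0.235, 1.5, 0, 0, 0, 0, 0, 0.235, 0, 0, 0, 0, 0, 0, 0.235, 0, 0, 0, 0, 0, 0]

```text
time: 2.32
tool_pos: [0.4131, -0.2699, 0.1601]
tool_rot: [180.0, 0.0, 58.8]
contact_force: [0.6, -0.3, 0.8]
finger_gap: 0.02
finger_force: 0.0
```

```bash
python3 -c "
from h import *
st()"
```

```text
t 2.3167 rel mm [-191.8   -1.7  160.1] rot [1.7998e+02 3.0000e-02 5.8750e+01] F [ 0.01 -0.66  0.8 ] M [-0.07  0.01  0.01] gap 0.02 [ 0.4131 -0.2699  0.1601]
```

Emit:
play_rows:
  motion: [0.235, 0.6, -0.15, 0.1, 0, 0, 0, 0.235, 0.6, 0, 0.1, 0, 0, 0, 0.235, 0.6, 0, 0, 0, 0, 0, 0.235, 0.4, 0, 0, 0, 0, 0, 0.235, 0.3, 0, 0, 0, 0, 0, 0.235, 0.3, 0, 0, 0, 0, 0, 0.235, 0.3, 0, 0, 0, 0, 0, 0.235, 0.3, 0, 0, 0, 0, 0]

```text
time: 2.98
tool_pos: [0.4293, -0.2388, 0.1583]
tool_rot: [180.0, 0.0, 58.8]
contact_force: [-0.3, -1.0, -0.3]
finger_gap: 0.02
finger_force: 0.3
```

```bash
python3 -c "
from h import *
st(); cv2.imwrite('pics/s2.png',cv2.resize(camera('side')[140:297,180:389],None,fx=3.5,fy=3.5)[:,:,::-1])"
```

```text
t 2.9833 rel mm [-156.8    0.6  158.3] rot [1.800e+02 2.000e-02 5.882e+01] F [-1.02 -0.27 -0.32] M [-0.13  0.09  0.  ] gap 0.02 [ 0.4293 -0.2388  0.1583]
```

View pics/s2.png

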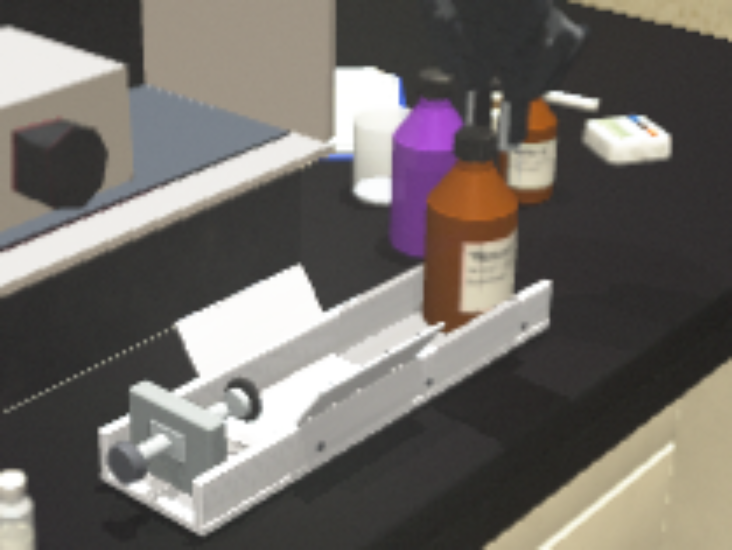

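The fingers stand right behind the cap at (480,140), just touching; the bottle is still upright. Pushing on gently.

Emit:
play_rows:
  motion: [0.235, 0.4, 0, 0, 0, 0, 0, 0.235, 0.4, 0, 0, 0, 0, 0, 0.235, 0.4, 0, 0, 0, 0, 0, 0.235, 0.4, 0, 0, 0, 0, 0, 0.235, 0.4, 0, 0, 0, 0, 0, 0.235, 0.4, 0, 0, 0, 0, 0, 0.235, 0.4, 0, 0, 0, 0, 0, 0.235, 0.4, 0, 0, 0, 0, 0]

```text
time: 3.7
tool_pos: [0.446, -0.211, 0.1583]
tool_rot: [-180.0, -0.0, 58.8]
contact_force: [-0.3, -0.0, -0.2]
finger_gap: 0.0201
finger_force: 0.2
```

```bash
python3 -c "
from h import *
st(); cv2.imwrite('pics/s3.png',cv2.resize(camera('side')[140:297,180:389],None,fx=3.5,fy=3.5)[:,:,::-1])"
```

```text
t 3.7 rel mm [-124.3    0.7  158.3] rot [-180.     -0.     58.85] F [-0.16  0.23 -0.18] M [-0.05  0.   -0.01] gap 0.0201 [ 0.446  -0.211   0.1583]
```

View pics/s3.png

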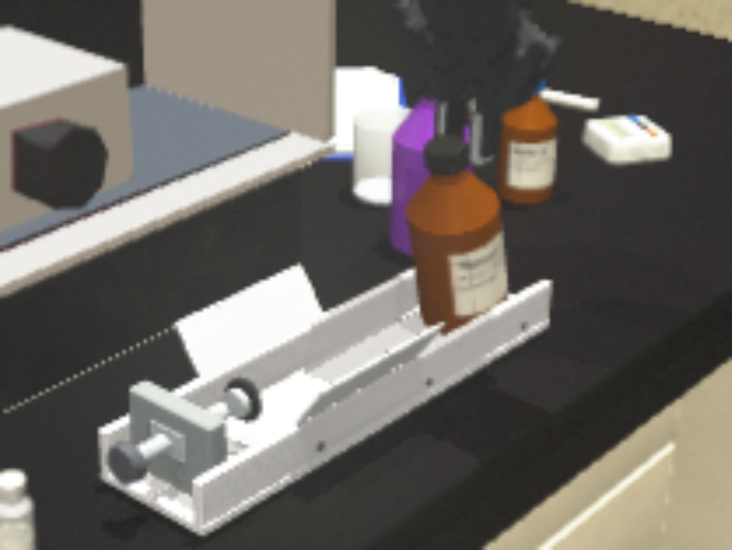

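The bottle is tilting straight along the trough, with its cap at (447,155) and its foot edge still on the floor. I'll push on past the balance point.

Emit:
play_rows:
  motion: [0.235, 0.4, 0, 0, 0, 0, 0, 0.235, 0.4, 0, 0, 0, 0, 0, 0.235, 0.4, 0, 0, 0, 0, 0, 0.235, 0.4, 0, 0, 0, 0, 0, 0.235, 0.4, 0, 0, 0, 0, 0, 0.235, 0.4, 0, 0, 0, 0, 0, 0.235, 0.4, 0, 0, 0, 0, 0, 0.235, 0.4, 0, 0, 0, 0, 0]

```text
time: 4.42
tool_pos: [0.4625, -0.1837, 0.1583]
tool_rot: [-180.0, 0.0, 58.8]
contact_force: [0.4, 0.8, 1.0]
finger_gap: 0.0202
finger_force: 0.0
```

Emit:
play_rows:
  motion: [0.235, 0.4, 0, 0, 0, 0, 0, 0.235, 0.4, 0, 0, 0, 0, 0, 0.235, 0.4, 0, 0, 0, 0, 0, 0.235, 0, 0, 0, 0, 0, 0, 0.235, 0, 0, 0, 0, 0, 0, 0.235, 0, 0, 0, 0, 0, 0]

```text
time: 4.92
tool_pos: [0.4684, -0.1739, 0.1583]
tool_rot: [-180.0, 0.0, 58.8]
contact_force: [-0.9, 0.6, 0.7]
finger_gap: 0.0199
finger_force: 0.0
```

```bash
python3 -c "
from h import *
st(); cv2.imwrite('pics/s4.png',cv2.resize(camera('side')[140:297,180:389],None,fx=3.5,fy=3.5)[:,:,::-1])"
```

```text
t 4.9167 rel mm [-81.    0.7 158.3] rot [-1.7999e+02  1.0000e-02  5.8830e+01] F [0.08 1.06 0.68] M [ 0.02  0.07 -0.  ] gap 0.0199 [ 0.4684 -0.1739  0.1583]
```

View pics/s4.png

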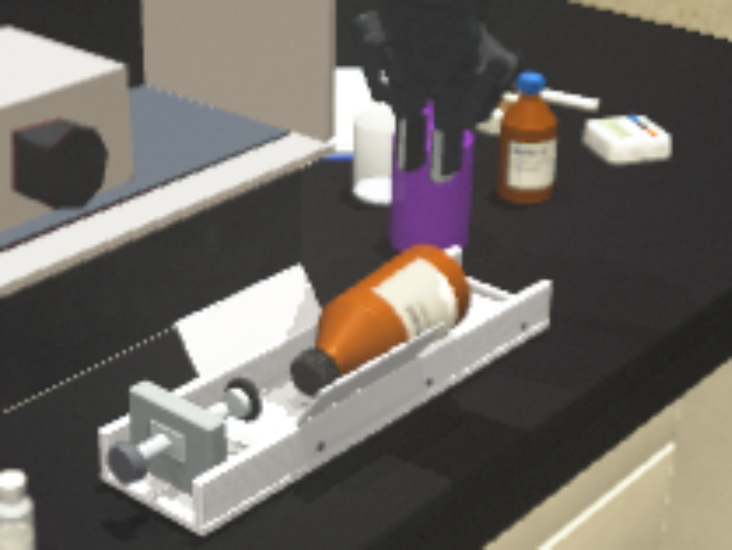

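The bottle lies in the trough with its cap at (315,370), towards the pad. Next I go back behind the foot, shut the fingers and lower.

Emit:
play_rows:
  motion: [0, -2.2, 0.05, 0, 0, 0, 0, 0, -2.2, 0.05, 0, 0, 0, 0, 0, -2.0, 0.1, 0, 0, 0, 0, 0, 0, 0, 0, 0, 0, 0, 0, 0, 0, 2.9, 0, 0, 0, 0, 0, 0, 2.9, 0, 0, 0, 0, 0, 0, 2.9, 0, 0, 0, 0, 0, 0, 2.5, 0, 0, 0]

```text
time: 5.63
tool_pos: [0.4373, -0.2295, 0.045]
tool_rot: [180.0, -0.0, 58.8]
contact_force: [0.5, 0.6, 0.2]
finger_gap: 0.0
finger_force: 0.0
```

Emit:
play_rows:
  motion: [0, 0, 0, 0.3, 0, 0, 0, 0, 0, 0, 0, 0, 0, 0, 0, 0, 0, 0, 0, 0, 0, 0, 0, 0, 0, 0, 0, 0]

```text
time: 5.97
tool_pos: [0.4381, -0.2299, 0.0446]
tool_rot: [179.9, -0.0, 58.8]
contact_force: [0.1, -0.2, 0.0]
finger_gap: -0.0002
finger_force: 0.0
```

```bash
python3 -c "
from h import *
st(); cv2.imwrite('pics/s5.png',cv2.resize(camera('side')[140:297,180:389],None,fx=3.5,fy=3.5)[:,:,::-1])"
```

```text
t 5.9667 rel mm [-144.6   -2.4   44.6] rot [ 1.7986e+02 -2.0000e-02  5.8830e+01] F [-0.09 -0.2   0.  ] M [ 0.05 -0.01  0.01] gap -0.0002 [ 0.4381 -0.2299  0.0446]
```

View pics/s5.png

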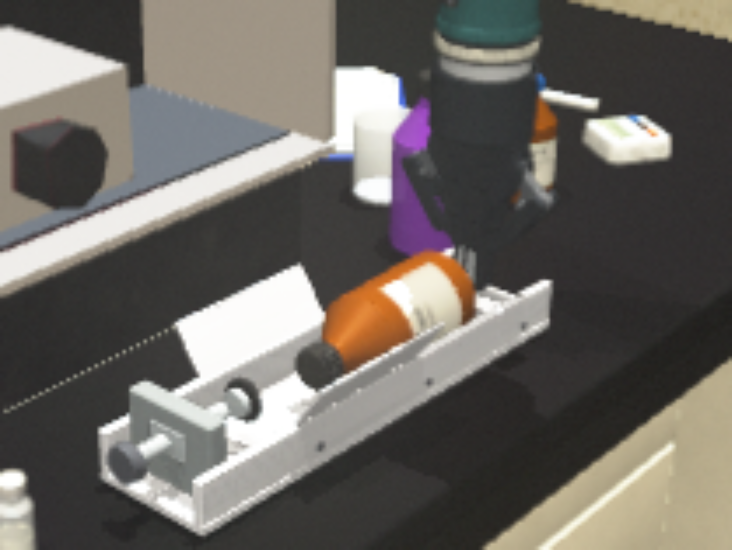

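The fingers are down behind the foot at (465,265) and the bottle still lies straight. Now I start pushing.

Emit:
play_rows:
  motion: [0, 0.5, 0, 0, 0, 0, 0, 0, 0.5, 0, 0, 0, 0, 0, 0, 0.3, 0, 0, 0, 0, 0, 0, 0.3, 0, 0, 0, 0, 0, 0, 0.3, 0, 0, 0, 0, 0, 0, 0.3, 0, 0, 0, 0, 0, 0, 0.3, 0, 0, 0, 0, 0, 0, 0.3, 0, 0, 0, 0, 0]

```text
time: 6.68
tool_pos: [0.4515, -0.2057, 0.0432]
tool_rot: [-180.0, 0.0, 58.8]
contact_force: [-1.4, -0.9, 1.0]
finger_gap: 0.0
finger_force: 0.0
```

Emit:
play_rows:
  motion: [0, 0.2, 0, 0, 0, 0, 0, 0, 0.2, 0, 0, 0, 0, 0, 0, 0.2, 0, 0, 0, 0, 0, 0, 0.2, 0, 0, 0, 0, 0, 0, 0.2, 0, 0, 0, 0, 0, 0, 0.2, 0, 0, 0, 0, 0, 0, 0.2, 0, 0, 0, 0, 0, 0, 0.2, 0, 0, 0, 0, 0]

```text
time: 7.35
tool_pos: [0.46, -0.1918, 0.0433]
tool_rot: [-180.0, 0.0, 58.8]
contact_force: [0.0, -1.0, 0.2]
finger_gap: 0.0002
finger_force: 0.0
```

```bash
python3 -c "
from h import *
st(); cv2.imwrite('pics/s6.png',cv2.resize(camera('side')[140:297,180:389],None,fx=3.5,fy=3.5)[:,:,::-1])"
```

```text
t 7.35 rel mm [-100.7   -1.3   43.3] rot [-180.      0.     58.83] F [-0.89 -0.55  0.19] M [-0.31  0.16  0.01] gap 0.0002 [ 0.46   -0.1918  0.0433]
```

Emit:
play_rows:
  motion: [0, 0.2, 0, 0, 0, 0, 0, 0, 0.2, 0, 0, 0, 0, 0, 0, 0.2, 0, 0, 0, 0, 0, 0, 0.2, 0, 0, 0, 0, 0, 0, 0.2, 0, 0, 0, 0, 0, 0, 0.2, 0, 0, 0, 0, 0, 0, 0.2, 0, 0, 0, 0, 0, 0, 0.2, 0, 0, 0, 0, 0]

```text
time: 8.07
tool_pos: [0.4683, -0.1781, 0.0433]
tool_rot: [-180.0, 0.0, 58.8]
contact_force: [-0.3, -1.4, -0.1]
finger_gap: -0.0003
finger_force: 0.0
```

```bash
python3 -c "
from h import *
st()
# foot end of the bottle (amber) and tool, in trough axes, from the top view at axis height
im=camera('top');h=cv2.cvtColor(im,cv2.COLOR_RGB2HSV)
m=cv2.inRange(h,(5,140,40),(20,255,255)); m[:, :180]=0; m[:,330:]=0; m[:180]=0;m[280:]=0
ys,xs=np.nonzero(m); P=np.array([rel(onz('top',(x,y),.0445)) for x,y in zip(xs,ys)])*1e3
print(len(P),P.min(0),P.max(0),np.median(P,0))
"
```

```text
t 8.0667 rel mm [-84.7  -1.3  43.3] rot [-180.      0.     58.83] F [-1.36 -0.52 -0.07] M [-0.23  0.2   0.01] gap -0.0003 [ 0.4683 -0.1781  0.0433]Traceback (most recent call last):
  File "<string>", line 8, in <module>
    print(len(P),P.min(0),P.max(0),np.median(P,0))
                 ~~~~~^^^
    return umr_minimum(a, axis, None, out, keepdims, initial, where)
ValueError: zero-size array to reduction operation minimum which has no identity
```

Emit:
play_rows:
  motion: [0, 0.06, 0, 0, 0, 0, 0, 0, 0.06, 0, 0, 0, 0, 0, 0, 0.06, 0, 0, 0, 0, 0, 0, 0.06, 0, 0, 0, 0, 0, 0, 0.06, 0, 0, 0, 0, 0, 0, 0.06, 0, 0, 0, 0, 0, 0, 0.06, 0, 0, 0, 0, 0, 0, 0.06, 0, 0, 0, 0, 0]

```text
time: 8.78
tool_pos: [0.4707, -0.1741, 0.0433]
tool_rot: [-180.0, 0.0, 58.8]
contact_force: [-0.2, -1.5, 1.2]
finger_gap: -0.0002
finger_force: 0.0
```

```bash
python3 -c "
from h import *
st()
im=camera('side');cv2.imwrite('pics/s7.png',cv2.resize(im[190:290,190:340],None,fx=5,fy=5)[:,:,::-1])"
```

```text
t 8.7833 rel mm [-80.   -1.3  43.3] rot [-180.      0.     58.83] F [-1.37 -0.55  1.22] M [-0.24  0.17  0.05] gap -0.0002 [ 0.4707 -0.1741  0.0433]
```

View pics/s7.png

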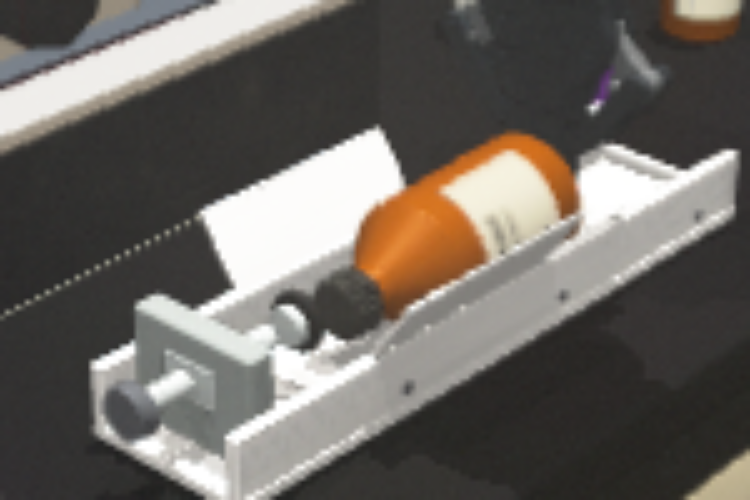

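The cap at (345,300) is about 1 cm short of the pad at (298,318), and the bottle is straight. I'll feel forward in small steps.

Emit:
play_rows:
  motion: [0, 0.06, 0, 0, 0, 0, 0, 0, 0.06, 0, 0, 0, 0, 0, 0, 0.06, 0, 0, 0, 0, 0, 0, 0.06, 0, 0, 0, 0, 0, 0, 0.06, 0, 0, 0, 0, 0, 0, 0.06, 0, 0, 0, 0, 0, 0, 0.06, 0, 0, 0, 0, 0, 0, 0.06, 0, 0, 0, 0, 0]

```text
time: 9.5
tool_pos: [0.4732, -0.17, 0.0433]
tool_rot: [-180.0, 0.0, 58.8]
contact_force: [-0.7, -2.0, 0.3]
finger_gap: 0.0
finger_force: 0.0
```

```bash
python3 -c "
from h import *
st()"
```

```text
t 9.5 rel mm [-75.2  -1.3  43.3] rot [-180.      0.     58.83] F [-2.03 -0.42  0.33] M [-0.27  0.14 -0.01] gap 0.0 [ 0.4732 -0.17    0.0433]
```

Emit:
play_rows:
  motion: [0, 0.05, 0, 0, 0, 0, 0, 0, 0.05, 0, 0, 0, 0, 0, 0, 0.05, 0, 0, 0, 0, 0, 0, 0.05, 0, 0, 0, 0, 0, 0, 0.05, 0, 0, 0, 0, 0, 0, 0.05, 0, 0, 0, 0, 0, 0, 0.05, 0, 0, 0, 0, 0, 0, 0.05, 0, 0, 0, 0, 0]

```text
time: 10.17
tool_pos: [0.4752, -0.1666, 0.0433]
tool_rot: [-180.0, -0.0, 58.8]
contact_force: [-0.0, -1.7, 2.2]
finger_gap: -0.0002
finger_force: 0.0
```

```bash
python3 -c "
from h import *
st()"
```

```text
t 10.1667 rel mm [-71.2  -1.3  43.3] rot [-180.     -0.     58.83] F [-1.48 -0.88  2.22] M [-0.24  0.12 -0.  ] gap -0.0002 [ 0.4752 -0.1666  0.0433]
```

Emit:
play_rows:
  motion: [0, 0.05, 0, 0, 0, 0, 0, 0, 0.05, 0, 0, 0, 0, 0, 0, 0.05, 0, 0, 0, 0, 0, 0, 0.05, 0, 0, 0, 0, 0, 0, 0.05, 0, 0, 0, 0, 0, 0, 0.05, 0, 0, 0, 0, 0, 0, 0.05, 0, 0, 0, 0, 0, 0, 0.05, 0, 0, 0, 0, 0]

```text
time: 10.83
tool_pos: [0.4773, -0.1632, 0.0433]
tool_rot: [-180.0, 0.0, 58.8]
contact_force: [-0.5, -1.8, 0.4]
finger_gap: 0.0002
finger_force: 0.0
```

```bash
python3 -c "
from h import *
st()"
```

```text
t 10.8333 rel mm [-67.2  -1.3  43.3] rot [-180.      0.     58.83] F [-1.75 -0.51  0.44] M [-0.24  0.19 -0.01] gap 0.0002 [ 0.4773 -0.1632  0.0433]
```

Emit:
play_rows:
  motion: [0, 0.05, 0, 0, 0, 0, 0, 0, 0.05, 0, 0, 0, 0, 0, 0, 0.05, 0, 0, 0, 0, 0, 0, 0.05, 0, 0, 0, 0, 0, 0, 0.05, 0, 0, 0, 0, 0, 0, 0.05, 0, 0, 0, 0, 0, 0, 0.05, 0, 0, 0, 0, 0, 0, 0.05, 0, 0, 0, 0, 0]

```text
time: 11.5
tool_pos: [0.4787, -0.1604, 0.0433]
tool_rot: [-180.0, 0.1, 58.8]
contact_force: [-2.8, -3.2, 1.6]
finger_gap: 0.0002
finger_force: 0.0
```

```bash
python3 -c "
from h import *
st()"
```

```text
t 11.5 rel mm [-64.1  -1.1  43.3] rot [-1.7996e+02  6.0000e-02  5.8790e+01] F [-4.2   0.78  1.56] M [-0.72  0.47  0.08] gap 0.0002 [ 0.4787 -0.1604  0.0433]
```

Emit:
play_rows:
  motion: [0, 0.04, 0, 0, 0, 0, 0, 0, 0.04, 0, 0, 0, 0, 0, 0, 0.04, 0, 0, 0, 0, 0, 0, 0.04, 0, 0, 0, 0, 0, 0, 0, 0, 0, 0, 0, 0, 0, 0, 0, 0, 0, 0, 0]

```text
time: 12.0
tool_pos: [0.479, -0.1596, 0.0433]
tool_rot: [-179.9, 0.1, 58.8]
contact_force: [-2.5, -4.8, 2.4]
finger_gap: 0.0003
finger_force: 0.0
```

```bash
python3 -c "
from h import *
st()"
```

```text
t 12.0 rel mm [-63.3  -0.9  43.3] rot [-1.7993e+02  1.1000e-01  5.8750e+01] F [-5.38 -0.35  2.38] M [-0.93  0.56 -0.01] gap 0.0003 [ 0.479  -0.1596  0.0433]
```

Emit:
play_rows:
  motion: [0, 0.05, 0, 0, 0, 0, 0, 0, 0.05, 0, 0, 0, 0, 0, 0, 0.05, 0, 0, 0, 0, 0, 0, 0.05, 0, 0, 0, 0, 0, 0, 0, 0, 0, 0, 0, 0, 0, 0, 0, 0, 0, 0, 0]

```text
time: 12.5
tool_pos: [0.4791, -0.1588, 0.0433]
tool_rot: [-179.9, 0.2, 58.7]
contact_force: [-4.3, -6.5, 3.3]
finger_gap: 0.0001
finger_force: 0.0
```

```bash
python3 -c "
from h import *
st()"
```

```text
t 12.5 rel mm [-62.5  -0.6  43.3] rot [-179.88    0.19   58.69] F [-7.78  0.29  3.29] M [-1.24  0.77 -0.03] gap 0.0001 [ 0.4791 -0.1588  0.0433]
```

Emit:
play_rows:
  motion: [0, 0.05, 0, 0, 0, 0, 0, 0, 0.05, 0, 0, 0, 0, 0, 0, 0.05, 0, 0, 0, 0, 0, 0, 0.05, 0, 0, 0, 0, 0, 0, 0, 0, 0, 0, 0, 0, 0, 0, 0, 0, 0, 0, 0]

```text
time: 13.0
tool_pos: [0.4793, -0.1579, 0.0433]
tool_rot: [-179.8, 0.3, 58.6]
contact_force: [-6.1, -8.7, 3.7]
finger_gap: 0.0002
finger_force: 0.0
```

```bash
python3 -c "
from h import *
st()"
```

```text
t 13.0 rel mm [-61.7  -0.3  43.3] rot [-179.84    0.28   58.63] F [-10.56   0.68   3.75] M [-1.5   1.    0.06] gap 0.0002 [ 0.4793 -0.1579  0.0433]
```

Emit:
play_rows:
  motion: [0, 0.04, 0, 0, 0, 0, 0, 0, 0.04, 0, 0, 0, 0, 0, 0, 0.03, 0, 0, 0, 0, 0, 0, 0, 0, 0, 0, 0, 0, 0, 0, 0, 0, 0, 0, 0, 0, 0, 0, 0, 0, 0, 0]

```text
time: 13.5
tool_pos: [0.4794, -0.1575, 0.0433]
tool_rot: [-179.8, 0.3, 58.6]
contact_force: [-6.9, -10.0, 4.5]
finger_gap: -0.0
finger_force: 0.0
```

```bash
python3 -c "
from h import *
st()"
```

```text
t 13.5 rel mm [-61.3  -0.2  43.3] rot [-179.81    0.32   58.6 ] F [-12.13   0.69   4.53] M [-1.8   1.16  0.09] gap -0.0 [ 0.4794 -0.1575  0.0433]
```

Emit:
play_rows:
  motion: [0, -0.03, 0, 0, 0, 0, 0, 0, -0.03, 0, 0, 0, 0, 0, 0, -0.03, 0, 0, 0, 0, 0, 0, -0.03, 0, 0, 0, 0, 0, 0, -0.03, 0, 0, 0, 0, 0, 0, -0.03, 0, 0, 0, 0, 0, 0, -0.03, 0, 0, 0, 0, 0, 0, -0.03, 0, 0, 0, 0, 0]

```text
time: 14.17
tool_pos: [0.4795, -0.1578, 0.0432]
tool_rot: [-179.9, 0.2, 58.7]
contact_force: [-3.3, -6.4, 2.9]
finger_gap: 0.0001
finger_force: 0.0
```

Emit:
play_rows:
  motion: [0, -0.03, 0, 0, 0, 0, 0, 0, -0.03, 0, 0, 0, 0, 0, 0, -0.03, 0, 0, 0, 0, 0, 0, -0.03, 0, 0, 0, 0, 0, 0, -0.03, 0, 0, 0, 0, 0, 0, -0.03, 0, 0, 0, 0, 0, 0, -0.03, 0, 0, 0, 0, 0, 0, -0.03, 0, 0, 0, 0, 0]

```text
time: 14.83
tool_pos: [0.4796, -0.1585, 0.0432]
tool_rot: [-179.9, 0.0, 58.8]
contact_force: [-3.3, -3.7, 2.3]
finger_gap: 0.0001
finger_force: 0.0
```

Emit:
play_rows:
  motion: [0, -0.03, 0, 0, 0, 0, 0, 0, -0.03, 0, 0, 0, 0, 0, 0, -0.03, 0, 0, 0, 0, 0, 0, -0.03, 0, 0, 0, 0, 0, 0, -0.03, 0, 0, 0, 0, 0, 0, -0.03, 0, 0, 0, 0, 0, 0, -0.03, 0, 0, 0, 0, 0, 0, -0.03, 0, 0, 0, 0, 0]

```text
time: 15.5
tool_pos: [0.4795, -0.1599, 0.0433]
tool_rot: [180.0, -0.0, 58.9]
contact_force: [-2.3, -2.6, 1.0]
finger_gap: 0.0001
finger_force: 0.0
```

```bash
python3 -c "
from h import *
st()"
```

```text
t 15.5 rel mm [-63.2  -1.5  43.3] rot [ 1.7997e+02 -4.0000e-02  5.8860e+01] F [-3.46  0.61  0.97] M [-0.37  0.36  0.01] gap 0.0001 [ 0.4795 -0.1599  0.0433]
```

Emit:
play_rows:
  motion: [0, -0.02, 0, 0, 0, 0, 0, 0, -0.02, 0, 0, 0, 0, 0, 0, -0.02, 0, 0, 0, 0, 0, 0, -0.02, 0, 0, 0, 0, 0, 0, -0.02, 0, 0, 0, 0, 0, 0, -0.02, 0, 0, 0, 0, 0, 0, -0.02, 0, 0, 0, 0, 0, 0, -0.02, 0, 0, 0, 0, 0]

```text
time: 16.17
tool_pos: [0.4788, -0.1612, 0.0433]
tool_rot: [180.0, -0.0, 58.9]
contact_force: [-0.9, -0.2, 0.4]
finger_gap: 0.0002
finger_force: 0.0
```

Emit:
play_rows:
  motion: [0, -0.02, 0, 0, 0, 0, 0, 0, -0.02, 0, 0, 0, 0, 0, 0, -0.02, 0, 0, 0, 0, 0, 0, -0.02, 0, 0, 0, 0, 0, 0, -0.02, 0, 0, 0, 0, 0, 0, -0.02, 0, 0, 0, 0, 0, 0, -0.02, 0, 0, 0, 0, 0, 0, -0.02, 0, 0, 0, 0, 0]

```text
time: 16.83
tool_pos: [0.4774, -0.163, 0.0433]
tool_rot: [-180.0, 0.0, 58.8]
contact_force: [0.6, 0.2, -0.5]
finger_gap: -0.0002
finger_force: 0.0
```

Emit:
play_rows:
  motion: [0, -0.02, 0, 0, 0, 0, 0, 0, -0.02, 0, 0, 0, 0, 0, 0, -0.02, 0, 0, 0, 0, 0, 0, -0.02, 0, 0, 0, 0, 0, 0, -0.02, 0, 0, 0, 0, 0, 0, -0.02, 0, 0, 0, 0, 0, 0, -0.02, 0, 0, 0, 0, 0, 0, -0.02, 0, 0, 0, 0, 0]

```text
time: 17.5
tool_pos: [0.4766, -0.1643, 0.0433]
tool_rot: [180.0, -0.0, 58.8]
contact_force: [-0.1, -0.0, 0.2]
finger_gap: 0.0001
finger_force: 0.0
```

```bash
python3 -c "
from h import *
st()"
```

```text
t 17.5 rel mm [-68.6  -1.3  43.3] rot [180.    -0.    58.83] F [-0.07  0.08  0.23] M [-0.04 -0.03 -0.02] gap 0.0001 [ 0.4766 -0.1643  0.0433]
```

Emit:
play_rows:
  motion: [0, -0.3, 0, 0, 0, 0, 0, 0, -0.8, 0, 0, 0, 0, 0, 0, -1.2, 0, 0, 0, 0, 0, 0, -1.2, 0, 0, 0, 0, 0, 0, 0, 0, -2.5, 0, 0, 0, 0, 0, 0, -3.5, 0, 0, 0, 0, 0, 0, -3.5, 0, 0, 0, 0, 0, 0, -3.5, 0, 0, 0]

```text
time: 18.17
tool_pos: [0.4567, -0.1956, 0.1744]
tool_rot: [-179.9, 0.1, 58.7]
contact_force: [0.6, -0.1, 0.3]
finger_gap: -0.0002
finger_force: 0.0
```

Emit:
play_rows:
  motion: [0, -3.5, 0, -2.0, 0, 0, 0, 0, -3.5, 0, 0, 0, 0, 0, 0, -3.5, 0, 0, 0, 0, 0, 0, -3.5, 0, 0, 0, 0, 0, 0, 0, 0, 0, 0, 0, 0, 0, 0, 0, 0, 0, 0, 0]

```text
time: 18.67
tool_pos: [0.3829, -0.3171, 0.1932]
tool_rot: [-180.0, 0.1, 58.4]
contact_force: [0.4, 1.0, 0.4]
finger_gap: -0.0004
finger_force: 0.0
```

```bash
python3 - <<'E'
from h import *
st()
im=camera('side'); p=camera_params('side')
def proj(P):
    E=np.linalg.inv(p['extrinsics']); return cv2.projectPoints(np.array([P],float),cv2.Rodrigues(E[:3,:3])[0],E[:3,3],p['intrinsics'],p['dist'])[0][0,0]
def wld(x,y,z): return O+Ro.from_euler('z',YAW,degrees=True).apply([x,y,z])
for y,z in ((-.002,.045),(-.002,.052)):
  for x in np.arange(.075,.125,.002):
    u=proj(wld(x,y,z)); print(round(x*1e3),im[int(round(u[1])),int(round(u[0]))].tolist(),end=' ')
  print()
t=camera('top');h=cv2.cvtColor(t,cv2.COLOR_RGB2HSV); m=cv2.inRange(h,(3,130,40),(22,255,255)); m[:,:180]=0;m[:,330:]=0;m[:180]=0;m[280:]=0
ys,xs=np.nonzero(m)
if len(xs):
  P=np.array([rel(onz('top',(x,y),.0445)) for x,y in zip(xs,ys)])*1e3; print(len(P),P.min(0),P.max(0))
for n,a in(("side",im),("top",t)):
  o=cv2.imread(f"pics/{n}0.png")[:,:,::-1]; d=cv2.absdiff(o,a).max(2)
  for k,(x,y) in ({"small":(331,180),"purple":(297,195),"beaker":(288,183),"vial":(184,290)} if n=="side" else {"small":(391,250),"purple":(347,223),"beaker":(378,205),"vial":(169,170)}).items():
    print(n,k,d[y-9:y+10,x-7:x+8].mean().round(1))
E
```

```text
t 18.6667 rel mm [-247.8   -0.3  193.2] rot [-1.7995e+02  8.0000e-02  5.8390e+01] F [1.05 0.2  0.39] M [0.02 0.01 0.02] gap -0.0004 [ 0.3829 -0.3171  0.1932]
75 [86, 84, 81] 77 [86, 84, 81] 79 [82, 80, 76] 81 [68, 66, 63] 83 [68, 66, 63] 85 [70, 68, 63] 87 [67, 67, 62] 89 [57, 55, 53] 91 [54, 51, 49] 93 [141, 142, 138] 95 [245, 247, 246] 97 [234, 237, 233] 99 [166, 170, 166] 101 [149, 153, 148] 103 [149, 153, 148] 105 [147, 151, 147] 107 [148, 151, 147] 109 [148, 151, 147] 111 [244, 246, 244] 113 [252, 253, 252] 115 [252, 253, 252] 117 [244, 246, 244] 119 [252, 253, 252] 121 [252, 253, 252] 123 [235, 239, 235] 
75 [79, 77, 73] 77 [79, 77, 73] 79 [93, 91, 84] 81 [89, 88, 81] 83 [89, 88, 81] 85 [86, 83, 77] 87 [78, 77, 74] 89 [78, 77, 74] 91 [65, 65, 61] 93 [65, 65, 61] 95 [58, 57, 56] 97 [216, 220, 217] 99 [216, 220, 217] 101 [250, 251, 250] 103 [180, 185, 179] 105 [180, 185, 179] 107 [141, 145, 141] 109 [150, 154, 150] 111 [150, 154, 150] 113 [161, 160, 155] 115 [153, 154, 149] 117 [162, 159, 154] 119 [167, 165, 158] 121 [204, 206, 201] 123 [170, 168, 162] 
601 [-50.62327822 -30.70886266  44.5       ] [81.21996841 31.65769514 44.5       ]
side small 4.5
side purple 11.4
side beaker 1.1
side vial 2.2
top small 5.4
top purple 48.6
top beaker 2.2
top vial 3.5
```

```bash
python3 -c "
from bench import *
print(job_done())"
```

```text
the job is handed in; nothing more can be done
None
```

The job is handed in: the big amber bottle lies in the trough with its cap touching the pad, which I pressed in about 4 mm at roughly 10 N (about 12 N peak on the bottle). I checked the cap contact and the unmoved small bottle, vial and beaker by camera pixel readings, since my ten picture views were used up.

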